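# Take the glued carton out of the spring clamp

### The arm

A 6-joint arm with a two-finger parallel gripper is mounted at the origin on a cart in front of the work surface, level with it; the furniture and walls round the work are solid. World frame = base frame: x ahead of the robot, y to its left, z up, the work surface at z = 0. Lengths are in m, angles in rad, forces in N, time in s.
With the tool pointing down it reaches from about 0.3 to 0.825 m from the base axis. Payload 5.4 kg.
Tool frame: the origin (TCP) lies between the finger pads; the fingertips stand 11 mm ahead of it and the grasp point (between the pads) lies 8 mm behind it; z points along the fingers, y is the line along which they close (so a half turn about z gives the same grasp; the last joint's range is limited). The gripper opens to 92 mm and grips with 3 to 60 N. Pads are 20 mm wide; open, the fingers measure 128 mm over their backs; the gripper's body (75 mm by 189 mm) begins 69 mm behind the grasp point.
Start: joints at [1.013, 0.158, 1.597, -0, 1.386, -0.21], TCP at [0.196, 0.541, 0.226] pointing down, gripper open.
Joint ranges: [-2.91, 2.91], [-0.94, 2.29], [0.18, 2.7], [-1.29, 4.43], [0.17, 2.64], [-3, 3]. Speed limits (rad/s): [2.57, 2.57, 3.14, 3.14, 3.14, 3.14].

### API

Orientations are given as a unit quaternion [w, x, y, z].
In Python, from cell import ctrl gives the robot as it stands.
- The arm moves only by the shell command python3 -m crank 'ROWS' [OPENING] [FORCE]. ROWS is JSON, a list that holds one entry, the list of rows, each a list of 6 numbers: the shift along the tool's x, y, z normalised to -1 to 1, where 1 is 0.12 m, then the turn, a rotation vector about the tool's x, y, z normalised to -1 to 1, where 1 is 2 pi rad. In form: [[[tx, ty, tz, wx, wy, wz], ...]]. A call has exactly 8 rows; each row is the pose to reach, as a shift and turn from the pose commanded when the call began, along the tool's axes at that moment, turning the shorter way round; what a row does not reach only later rows make up. A row lasts 1/8 s, in which the tool goes at most 62.5 mm and 10.7 degrees, less where a joint would pass 70% of its speed; a pose out of reach is approached as far as the arm can. A call with a number of a shift or a turn outside -1 to 1 is refused whole. A call with a gripper value outside its range is refused whole. OPENING is the closure, from 0 (fully open) to 1 (shut), set as the call begins (- or left out, the last holds). The fingers move at their own pace and stop on an object; FORCE is the grip in N (left out, the last holds). Time passes only in rows, so rows that repeat a pose let the fingers close, or fill a call up. It gives the time, the measured TCP pose, the force, the opening and the grip force at its end, in the units of the state.
- ctrl.get_state(): the state, without advancing time (a new reading comes with each control period).
- ctrl.grab_frame(name): name is "scene" or "top"; returns the picture (480x640x3 uint8, red, green, blue); there is no depth.
- ctrl.camera_model(name): a dict with "camera_matrix" (3x3 intrinsics, pixels), "position" and "rotation" of the camera in the world. Camera axes: x right, y down, z forward; pixel columns grow to the right and rows downward; lengths in m; the calibration is good to about 2 mm. A picture is of the moment at which its call begins. camera_model takes no time and is no camera call.
- ctrl.finish_job(): hands the job in; it is judged then, once.
Trained networks look in the newest picture that a camera, given by its name, has taken for a name from the list of things; names that differ only in an ending like _2 or _b are one class to them, and where a whole thing is asked for, a point or a joint stands for the part that bears it (a point fixed in the world has none). Each returns a list of dicts, best first, with "score" (0 to 1); they miss things now and then, are a little off and sometimes report something else, mostly with a low value. They report only what shows in the picture. A call takes as long as a camera call. They do not tell look-alikes from the thing itself.
- ctrl.search_frame(camera, thing): "extent" ([left, top, right, bottom] in pixels, round what is visible of it).
- ctrl.pinpoint(camera, thing): "uv" ([column, row] in pixels: a listed point, or the origin of a listed thing).
The state is a dict: "time_s": time; "joint_pos": joint angles; "joint_vel": joint speeds; "joint_torque": joint torques, N m; "tcp_pos": TCP position; "ee_rot": TCP orientation; "contact_force": force on the tool from outside, world axes, zero at the start; "wrist_torque": the same for the moment, N m; "opening": finger opening in m; "gripper_force": force on a finger pad.
Only numpy, scipy, OpenCV 4.12 (cv2) and the standard library are available. Lean on these libraries where they do the work, as an engineer would, in place of code of your own. Each camera call takes 0.05 s, during which the arm holds its last target. There are 200 camera calls.

### The job

The glue on the small carton in the clamp has set. Lift the arm of the spring clamp by its wooden grip bar until it goes past its hold-open point and stays open by itself, then take the carton off the clamp and lay it flat and right way up in the wooden tray, leaving the clamp open. Do not pull the carton out from under the closed arm, and leave the pepper mill, the teaspoon and the other small carton on the worktop where they are.

Things in the scene. Friction and masses are not known exactly. Their poses are not given: they have to be found in the camera images.
- carton: The held carton: small printed box, 92 x 55 x 40 mm, 70 g, loose, lying on the clamp's bed under the pad, long side along the hinge (across the arm), underside 25 mm above the worktop. Origin: centre of its underside; x along its 92 mm, y along its 55 mm, z up.
- grip_bar (a point): Middle of the round wooden grip bar at the free end of the clamp's U-shaped steel arm: 14 mm thick, 64 mm long, parallel to the hinge and 160 mm from it; closed, its centre is 73 mm above the worktop. Two 8 mm side rods, 78 mm apart, join it to the hinge; between the bar and the carton is a gap of about 45 mm, for a finger. The bar can turn in a pinch across it.
- hinge_axis (a point): Middle of the clamp's hinge axis, 73 mm above the worktop; fixed to the clamp. Same axes as the clamp: y along the hinge, +x away from the grip bar.
- clamp_arm (a joint): Angle of the clamp's arm, rad: about 0 closed on the carton (level, pointing from the hinge along the clamp's -x), growing as the bar is lifted up and over towards the hinge; open stop at 2.2 (leaning back). Below about 1.0 the spring shuts it; above about 1.1 it drives it on to the stop within about 1 s and holds it. Lifting takes about 2 N at the bar.
- clamp: Gluing clamp: wooden board 190 x 120 x 15 mm, fixed to the worktop, with a low bed (45 mm along x, 80 along y, top 25 mm above the worktop) under the carton and two steel hinge lugs 81 mm high at x = +80, y = +-50 mm. Origin: on the worktop under the bed's middle; z up; closed, the grip bar lies at x = -80 mm.
- tray: Open wooden tray, 200 x 150 x 35 mm outside, walls and floor 6 mm, fixed to the worktop, empty. Origin: centre of its underside; x along its length, z up.
- pepper_mill: Bystander: dark wooden pepper mill, 58 mm in diameter, 150 mm high, standing; origin at the centre of its underside.
- teaspoon: Bystander: steel teaspoon, 137 x 28 x 13 mm, lying at the back of the worktop; origin at the centre of its underside, x along it.
- other_carton: Bystander: a like carton, 100 x 58 x 36 mm, lying loose on the worktop near its front edge; origin at the centre of its underside.
Things that resemble listed ones, but are neither listed nor needed, are in the scene too. Leave any orange look-alike of the carton alone.

How it is judged:
On the way, in this order (a step that is already met when the one before it is completed fails the run):
1. the clamp's arm stands open past its hold-open point while the carton still lies on the bed (value of joint clamp_arm above 1.1 rad and distance of carton from where it was at the start of the episode below 0.03 m), for 0.2 s.
2. the carton is lifted off the bed (z of carton in the frame of clamp above 0.05 m and value of joint clamp_arm above 1.1 rad), for 0.1 s.
At the end, for the whole second after the job is handed in: The clamp's arm rests open (over 2.0 rad); the carton lies at rest on the tray's floor, inside its walls (its origin under 20 mm above the tray's underside), right way up within 0.2 rad (value of joint clamp_arm above 2 rad and x of carton in the frame of tray between -0.07 and 0.07 m and y of carton in the frame of tray between -0.05 and 0.05 m and z of carton in the frame of tray below 0.02 m and angle between carton's own z axis and vertical below 0.2 rad and linear speed of carton below 0.02 m/s); the robot touches nothing.
It fails at once if the carton is pulled out from under the closed arm (moved over 30 mm with the arm below 0.8 rad) (value of joint clamp_arm below 0.8 rad and distance of carton from where it was at the start of the episode above 0.03 m).
It fails at once if the pepper mill, the teaspoon or the other carton is moved more than 30 mm (distance of any of pepper_mill, teaspoon, other_carton from where it was at the start of the episode above 0.03 m).
It also fails if it takes over 53 s, if anything falls off the work surface, if the arm or the gripper's body presses on something with over 40 N, if the wrist force passes 120 N, or if a joint passes its speed limit or range.

## Working session

There is one attempt and no reset: what is moved stays moved. The work goes in short steps, Python scripts to look and compute and a shell command to move; the robot and the scene stay as the last step left them, time stands still between calls to the robot, and variables do not carry over. Pictures are saved under pics/ and viewed, at most 10 in all, crops included, and the job is handed in when it is done.

```bash
ls; mkdir -p pics
python3 - <<'E'
from cell import ctrl
import cv2,json
for c in("scene","top"):
    f=ctrl.grab_frame(c); cv2.imwrite(f"pics/{c}0.png",f[:,:,::-1])
    m=ctrl.camera_model(c); print(c,m)
    for t in("carton","grip_bar","hinge_axis","clamp","tray","pepper_mill","teaspoon","other_carton"):
        print(t,[(round(d["score"],2),[round(x) for x in d["uv"]]) for d in ctrl.pinpoint(c,t)][:4])
print(ctrl.get_state())
E
```

```text
pics
scene {'camera_matrix': array([[487.03582496,   0.        , 323.71031694],
       [  0.        , 487.03582496, 239.74755158],
       [  0.        ,   0.        ,   1.        ]]), 'position': array([ 0.22747836, -0.65327603,  0.82339491]), 'rotation': array([-0.34828925,  0.90381577, -0.23156176,  0.09050308])}
carton [(0.84, [320, 277]), (0.65, [286, 217])]
grip_bar [(0.67, [258, 221]), (0.5, [288, 216]), (0.23, [289, 225])]
hinge_axis [(0.73, [256, 219]), (0.57, [312, 187]), (0.33, [376, 242])]
clamp [(0.87, [290, 225])]
tray [(0.57, [354, 340])]
pepper_mill []
teaspoon [(0.97, [440, 310])]
other_carton [(0.87, [246, 301])]
top {'camera_matrix': array([[537.04910175,   0.        , 323.69130062],
       [  0.        , 537.04910175, 243.92471051],
       [  0.        ,   0.        ,   1.        ]]), 'position': array([ 0.49570729, -0.10460954,  1.01147726]), 'rotation': array([-0.01665456,  0.71467364, -0.69924869,  0.00393516])}
carton [(0.87, [324, 248]), (0.77, [232, 237])]
grip_bar [(0.65, [237, 276])]
hinge_axis [(0.92, [218, 186])]
clamp [(0.63, [314, 162]), (0.56, [236, 237])]
tray [(0.89, [413, 252])]
pepper_mill [(0.89, [316, 159])]
teaspoon [(0.81, [431, 151])]
other_carton [(0.64, [313, 331])]
{'time_s': 0.9, 'joint_pos': array([ 1.01291424e+00,  1.58380241e-01,  1.59702973e+00, -2.75958694e-05,
        1.38619133e+00, -2.10102035e-01]), 'joint_vel': array([ 0.00066274, -0.00042869,  0.00055318,  0.00020942,  0.0004356 ,
        0.00185824]), 'joint_torque': array([-2.98778396e-04, -3.85544264e+01, -3.22376633e+01,  7.02198269e-02,
        3.02469253e-02, -2.62647717e-05]), 'tcp_pos': array([0.19598098, 0.54054144, 0.22559734]), 'ee_rot': array([ 1.09542562e-05,  1.73012516e-01,  9.84919626e-01, -9.09430422e-06]), 'contact_force': array([0.93919147, 0.69217295, 0.17942997]), 'wrist_torque': array([-0.04403442, -0.02755478, -0.02085901]), 'gripper_force': 0.0, 'opening': 0.09203797003275463}
```

View pics/top0.png

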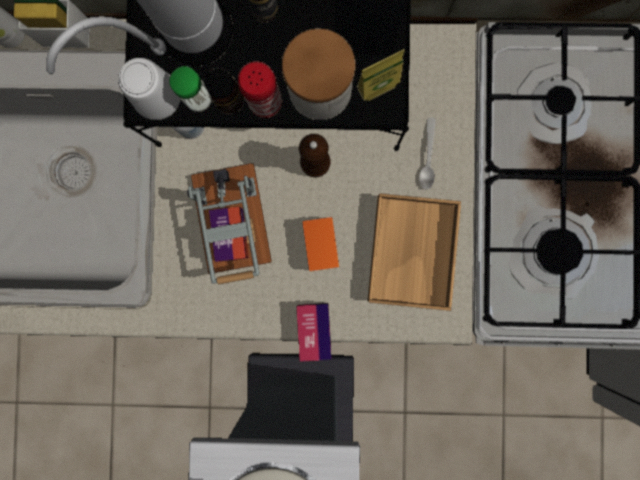

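View pics/scene0.png

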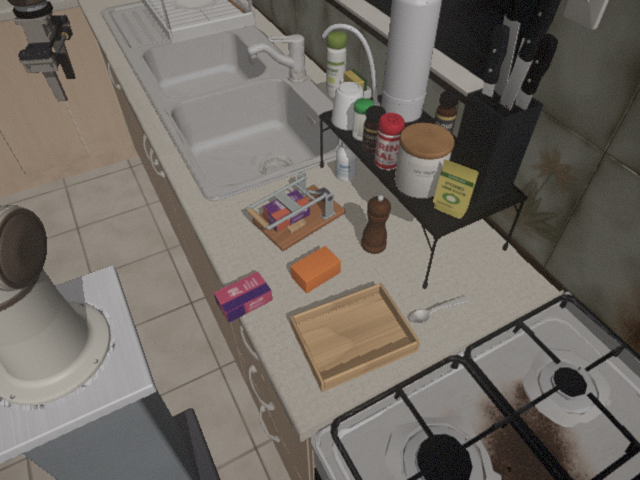

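The held carton is the purple/pink one under the clamp's arm, at top (230,234) and scene (288,212). The other purple/pink carton, at top (313,331), lies at the front edge, so it is the bystander. The orange box at top (321,244) is the look-alike. Next I measure the clamp and confirm the carton in a crop.

```bash
cat > h.py <<'E'
from cell import ctrl
import numpy as np, cv2
from scipy.spatial.transform import Rotation as R
def cam(c):
    m=ctrl.camera_model(c); q=m["rotation"]; return np.array(m["camera_matrix"]),m["position"],R.from_quat(np.r_[q[1:],q[0]]).as_matrix()
def at(c,uv,z):
    K,p,r=cam(c); d=r@np.linalg.solve(K,[*uv,1]); return p+d*(z-p[2])/d[2]
def proj(c,X):
    K,p,r=cam(c); v=K@(r.T@(np.array(X)-p)); return v[:2]/v[2]
def tri(ua,ub):
    A=[];b=[]
    for c,uv in(("top",ua),("scene",ub)):
        K,p,r=cam(c); d=r@np.linalg.solve(K,[*uv,1]); d/=np.linalg.norm(d); P=np.eye(3)-np.outer(d,d); A.append(P);b.append(P@p)
    return np.linalg.lstsq(np.vstack(A),np.hstack(b),rcond=None)[0]
def inv(Xw): # world target -> shift row units in present tool axes
    s=ctrl.get_state(); q=s["ee_rot"]; r=R.from_quat(np.r_[q[1:],q[0]])
    return r.inv().apply(np.array(Xw)-s["tcp_pos"])/0.12
E
python3 - <<'E'
from h import *
np.set_printoptions(precision=3,suppress=True)
print("bar",at("top",(237,276),.073),"hinge",at("top",(218,186),.073),"carton",at("top",(232,237),.025))
print("tray corners",[at("top",p,.035)[:2] for p in((378,196),(460,201),(450,308),(370,300))])
print("tray",at("top",(413,252),0),at("scene",(354,340),0))
print("mill",at("top",(316,159),0),"spoon",at("top",(431,151),0),"other",at("top",(313,331),0))
print("shelf corner",tri((405,130),(433,228)), tri((128,127),(322,113)))
print("potlid",tri((319,67),(423,140)))
t=cv2.imread("pics/top0.png")[150:300,170:290]; s=cv2.imread("pics/scene0.png")[160:260,230:360]
cv2.imwrite("pics/crop.png",np.hstack([cv2.resize(t,(400,500),interpolation=3),cv2.resize(s,(400,308),interpolation=3)[:500] if 0 else cv2.copyMakeBorder(cv2.resize(s,(400,308),interpolation=3),0,192,0,0,0)]))
E
```

```text
bar [0.463 0.063 0.073] hinge [0.621 0.101 0.073] carton [0.533 0.083 0.025]
tray corners [array([ 0.613, -0.184]), array([ 0.607, -0.332]), array([ 0.413, -0.317]), array([ 0.424, -0.173])]
tray [ 0.513 -0.254  0.   ] [ 0.514 -0.256  0.   ]
mill [ 0.686 -0.068  0.   ] spoon [ 0.705 -0.285  0.   ] other [ 0.361 -0.07   0.   ]
shelf corner [ 0.7   -0.212  0.178] [0.703 0.224 0.17 ]
potlid [ 0.763 -0.078  0.266]
```

View pics/crop.png

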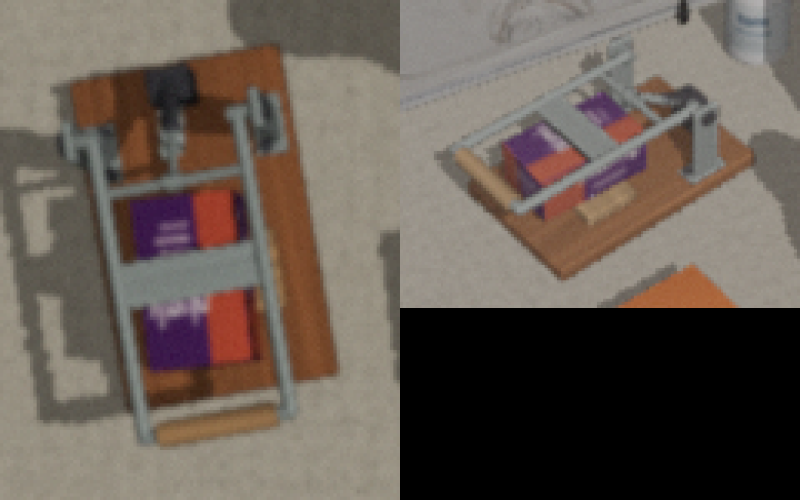

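The crop shows the purple/orange printed carton on the bed under the arm's pad at crop (195,280). In the picture its long side runs along the arm, not across it as the description says. I'll measure that before choosing the finger gap and the grasp.

Run:
```python
from h import *
np.set_printoptions(precision=3,suppress=True)
f=lambda c:(170+c[0]/3.333,150+c[1]/3.333)
ca=[at("top",f(c),.065)[:2] for c in((130,195),(238,190),(256,360),(148,370))]
print(ca,np.mean(ca,0),[np.linalg.norm(ca[i]-ca[(i+1)%4]) for i in range(4)])
b=[at("top",f(c),.073)[:2] for c in((157,434),(280,416))]; print("bar",b,np.mean(b,0),np.linalg.norm(b[0]-b[1]))
h=[at("top",f(c),.08)[:2] for c in((85,135),(258,110))]; print("lugs",h,np.mean(h,0))
o,hh=np.mean(b,0),np.mean(h,0); print("len",np.linalg.norm(hh-o),"yaw",np.degrees(np.arctan2(*(hh-o)[::-1])))
for n in ("grip_bar","hinge_axis"): print(n,tri(*[ctrl.pinpoint(c,n)[0]["uv"] for c in("top","scene")]))
bs=(230+496/400*130-0, 0)
print("bar tri",tri(f((218,425)),(230+487*130/400,160+180*100/308)))
q=ctrl.get_state()["ee_rot"]; print(R.from_quat(np.r_[q[1:],q[0]]).as_matrix())
```

```text
[array([0.582, 0.117]), array([0.585, 0.06 ]), array([0.495, 0.048]), array([0.489, 0.105])] [0.538 0.083] [np.float64(0.05767845067496673), np.float64(0.09088816926130679), np.float64(0.05766843546923574), np.float64(0.09362621439709272)]
bar [array([0.455, 0.098]), array([0.466, 0.033])] [0.461 0.066] 0.06543695033161645
lugs [array([0.611, 0.139]), array([0.626, 0.048])] [0.619 0.093]
len 0.16036832423114322 yaw 9.948370893200522
grip_bar [0.462 0.065 0.065]
hinge_axis [ 0.558  0.135 -0.01 ]
bar tri [ 0.552 -0.06   0.206]
[[-0.94   0.341 -0.   ]
 [ 0.341  0.94   0.   ]
 [ 0.     0.    -1.   ]]
```

The carton measures 92 × 57 mm with its long side along the arm. Its centre is (0.538, 0.083) and its yaw about 7.5°. The bar is at (0.462, 0.065) with clamp yaw about 9.5°. Bar to hinge measures 160 mm, which matches the description. The finger gap is only about 25 mm, so I'll keep the fingertips at or above the carton's top and use a narrow opening.

```bash
python3 -m crank '[[[-0.4,-0.35,0,0,0,0],[-0.86,-0.745,0,0,0,0],[-0.86,-0.745,0,0,0,0],[-0.86,-0.745,0,0,0,0],[-0.86,-0.745,0,0,0,0],[-0.86,-0.745,0,0,0,0],[-0.86,-0.745,0,0,0,0],[-0.86,-0.745,0,0,0,0]]]' 0.717 20
python3 -m crank '[[[-0.4,-0.35,0,0,0,0],[-0.86,-0.745,0,0,0,0],[-0.86,-0.745,0,0,0,0],[-0.86,-0.745,0,0,0,0],[-0.86,-0.745,0,0,0,0],[-0.86,-0.745,0,0,0,0],[-0.86,-0.745,0,0,0,0],[-0.86,-0.745,0,0,0,0]]]'
python3 -m crank '[[[-0.4,-0.35,0,0,0,0],[-0.86,-0.745,0,0,0,0],[-0.86,-0.745,0,0,0,0],[-0.86,-0.745,0,0,0,0],[-0.86,-0.745,0,0,0,0],[-0.86,-0.745,0,0,0,0],[-0.86,-0.745,0,0,0,0],[-0.86,-0.745,0,0,0,0]]]'
python3 -m crank '[[[-0.4,-0.35,0,0,0,0.02],[-0.86,-0.745,0,0,0,0.045],[-0.86,-0.745,0,0,0,0.07],[-0.86,-0.745,0,0,0,0.095],[-0.86,-0.745,0,0,0,0.12],[-0.86,-0.745,0,0,0,0.145],[-0.86,-0.745,0,0,0,0.168],[-0.86,-0.745,0,0,0,0.168]]]'
python3 - <<'E'
from h import *
s=ctrl.get_state();q=s["ee_rot"];print(s["tcp_pos"],R.from_quat(np.r_[q[1:],q[0]]).as_matrix().round(3),s["opening"],s["joint_pos"])
print(inv([.462,.065,.11]),inv([.462,.065,.076]))
E
```

```text
time_s: 2.1
tcp_pos: [0.2623, 0.4216, 0.2256]
ee_rot: [-0.0, 0.173, 0.985, -0.0]
contact_force: [-0.9, -0.4, -0.3]
opening: 0.026
gripper_force: 0.0
time_s: 3.1
tcp_pos: [0.3288, 0.3024, 0.2256]
ee_rot: [-0.0, 0.173, 0.985, -0.0]
contact_force: [0.2, -0.1, -0.3]
opening: 0.0256
gripper_force: 0.0
time_s: 4.1
tcp_pos: [0.3954, 0.1833, 0.2256]
ee_rot: [-0.0, 0.173, 0.985, 0.0]
contact_force: [0.1, -0.5, -0.3]
opening: 0.026
gripper_force: 0.0
time_s: 5.1
tcp_pos: [0.4622, 0.0637, 0.2256]
ee_rot: [-0.0, 0.645, 0.764, -0.0]
contact_force: [-0.6, 0.5, 0.1]
opening: 0.0262
gripper_force: 0.0
[0.46217404 0.06372773 0.2255912 ] [[-0.168  0.986 -0.   ]
 [ 0.986  0.168 -0.   ]
 [-0.    -0.    -1.   ]] 0.02618738305743301 [-1.22864137e-01 -1.30440967e-01  1.88895675e+00 -3.53808161e-05
  1.38311503e+00 -2.91940328e-01]
[1.07166141e-02 3.99292249e-04 9.63259734e-01] [1.07229339e-02 4.12481540e-04 1.24659307e+00]
```

```bash
python3 -m crank '[[[0.01,0,0.3,0,0,0],[0.01,0,0.6,0,0,0],[0.01,0,0.9,0,0,0],[0.01,0,0.93,0,0,0],[0.01,0,0.93,0,0,0],[0.01,0,0.93,0,0,0],[0.01,0,0.93,0,0,0],[0.01,0,0.93,0,0,0]]]'
python3 - <<'E'
from h import *
t=ctrl.grab_frame("top")[150:300,170:290,::-1]; s=ctrl.grab_frame("scene")[160:260,230:360,::-1]
cv2.imwrite("pics/crop2.png",np.hstack([cv2.resize(t,(400,500),interpolation=3),cv2.copyMakeBorder(cv2.resize(s,(400,308),interpolation=3),0,192,0,0,0)]))
E
```

```text
time_s: 6.1
tcp_pos: [0.4625, 0.0648, 0.1147]
ee_rot: [0.001, 0.645, 0.764, 0.0]
contact_force: [-0.3, 0.2, 0.3]
opening: 0.0261
gripper_force: 0.0
```

View pics/crop2.png

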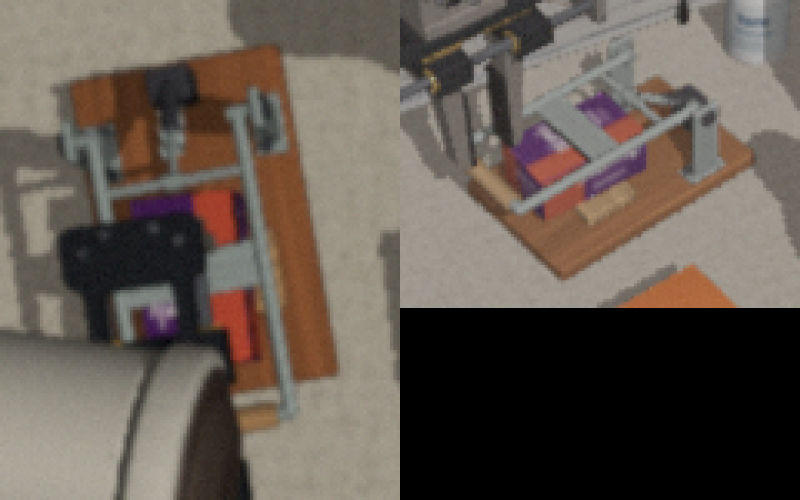

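The fingertips are at crop (460,170) and (508,145), straddling the bar and centred on it, with the hinge-side finger just short of the carton. Going down and closing.

```bash
python3 -m crank '[[[0,0,0.08,0,0,0],[0,0,0.16,0,0,0],[0,0,0.24,0,0,0],[0,0,0.32,0,0,0],[0,0,0.32,0,0,0],[0,0,0.32,0,0,0],[0,0,0.32,0,0,0],[0,0,0.32,0,0,0]]]'
python3 -m crank '[[[0,0,0.32,0,0,0],[0,0,0,0,0,0],[0,0,0,0,0,0],[0,0,0,0,0,0],[0,0,0,0,0,0],[0,0,0,0,0,0],[0,0,0,0,0,0],[0,0,0,0,0,0]]]' 1 20
```

```text
time_s: 7.2
tcp_pos: [0.4623, 0.0648, 0.0759]
ee_rot: [0.0, 0.646, 0.764, 0.0]
contact_force: [-0.2, -0.2, -1.1]
opening: 0.026
gripper_force: 0.0
time_s: 8.2
tcp_pos: [0.4686, 0.0657, 0.0782]
ee_rot: [0.006, 0.646, 0.763, 0.006]
contact_force: [18.3, 7.1, -7.4]
opening: 0.0137
gripper_force: 19.8
```

Run:
```python
from h import *
t=ctrl.grab_frame("top")[150:300,170:290,::-1]; s=ctrl.grab_frame("scene")[160:260,230:360,::-1]
cv2.imwrite("pics/crop3.png",np.hstack([cv2.resize(t,(400,500),interpolation=3),cv2.copyMakeBorder(cv2.resize(s,(400,308),interpolation=3),0,192,0,0,0)]))
s=ctrl.get_state();print(s["contact_force"],s["tcp_pos"],s["opening"])
```

```text
[18.63383594  7.51975993 -7.42454842] [0.46858349 0.06566775 0.07821482] 0.013647997513628088
```

View pics/crop3.png

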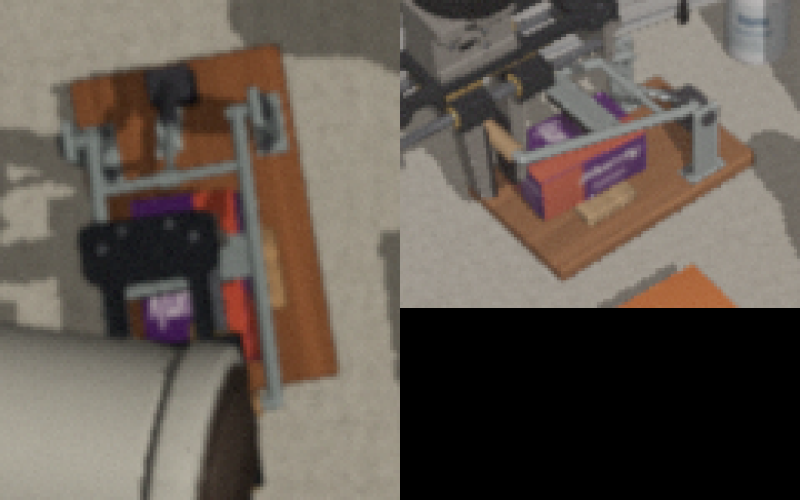

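My first row of the closing call dipped 38 mm by mistake. The bar (now at scene crop (500,140)) was therefore gripped about 35 mm above the TCP and then lifted with it. The arm stands at about 0.25 rad, and its 6 mm shift towards the hinge fits that angle. The carton hasn't moved and the fingertips are above its top, so I'll follow the arc from here.

```bash
python3 -m crank '[[[0,0.04,0,0,0,0],[0,0.06,-0.08,0,0,0],[0,0.105,-0.2,0,0,0],[0,0.163,-0.32,0,0,0],[0,0.233,-0.435,0,0,0],[0,0.313,-0.54,0,0,0],[0,0.404,-0.64,0,0,0],[0,0.453,-0.685,0,0,0]]]'
python3 - <<'E'
from h import *
s=ctrl.get_state();print(s["contact_force"],s["tcp_pos"],s["opening"])
E
```

```text
time_s: 9.3
tcp_pos: [0.5151, 0.0755, 0.1573]
ee_rot: [-0.002, 0.645, 0.764, 0.001]
contact_force: [2.2, 5.8, -5.4]
opening: 0.0135
gripper_force: 19.9
[ 2.16203772  5.80873358 -5.41668968] [0.51507728 0.07545212 0.15725626] 0.01350160824330591
```

Forces are small, so the arc model holds.

```bash
python3 -m crank '[[[0,0.078,-0.063,0,0,0],[0,0.16,-0.12,0,0,0],[0,0.247,-0.172,0,0,0],[0,0.337,-0.215,0,0,0],[0,0.429,-0.253,0,0,0],[0,0.524,-0.283,0,0,0],[0,0.524,-0.283,0,0,0],[0,0.524,-0.283,0,0,0]]]'
python3 - <<'E'
from h import *
s=ctrl.get_state();print(s["contact_force"],s["tcp_pos"],s["opening"])
t=ctrl.grab_frame("top")[120:320,150:310,::-1]; s=ctrl.grab_frame("scene")[130:270,220:400,::-1]
cv2.imwrite("pics/crop4.png",np.hstack([cv2.resize(t,(400,500),interpolation=3),cv2.copyMakeBorder(cv2.resize(s,(400,311),interpolation=3),0,189,0,0,0)]))
E
```

```text
time_s: 10.3
tcp_pos: [0.5767, 0.0866, 0.1918]
ee_rot: [-0.002, 0.645, 0.764, 0.001]
contact_force: [-1.7, 7.4, 1.6]
opening: 0.0134
gripper_force: 19.9
[-1.67051284  7.42964021  1.62689528] [0.57670166 0.08661252 0.19180483] 0.01336095108422742
```

View pics/crop4.png

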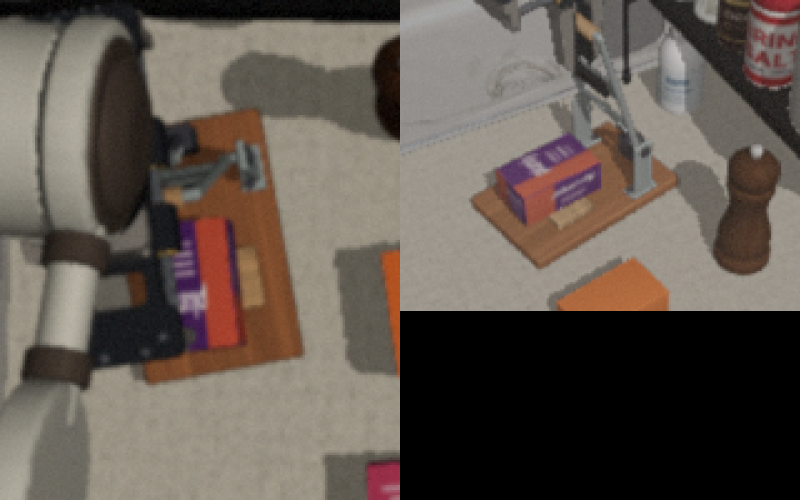

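The arm is nearly upright (rods at scene crop (610,80)) and the carton is still on the bed. I'll release and move straight up.

```bash
python3 -m crank '[[[0,0,0,0,0,0],[0,0,0,0,0,0],[0,0,-0.2,0,0,0],[0,0,-0.4,0,0,0],[0,0,-0.6,0,0,0],[0,0,-0.75,0,0,0],[0,0,-0.75,0,0,0],[0,0,-0.75,0,0,0]]]' 0.5 20
python3 -m crank '[[[0,-0.3,0,0,0,0],[0,-0.6,0,0,0,0],[0,-0.9,0,0,0,0],[0,-0.9,0,0,0,0],[0,-0.9,0,0,0,0],[0,-0.9,0,0,0,0],[0,-0.9,0,0,0,0],[0,-0.9,0,0,0,0]]]' 0.1
python3 - <<'E'
from h import *
s=ctrl.get_state();print(s["contact_force"],s["tcp_pos"],s["opening"])
t=ctrl.grab_frame("top")[120:320,150:310,::-1]; s=ctrl.grab_frame("scene")[130:270,220:400,::-1]
cv2.imwrite("pics/crop5.png",np.hstack([cv2.resize(t,(400,500),interpolation=3),cv2.copyMakeBorder(cv2.resize(s,(400,311),interpolation=3),0,189,0,0,0)]))
E
```

```text
time_s: 11.4
tcp_pos: [0.5771, 0.0843, 0.2806]
ee_rot: [-0.001, 0.646, 0.764, -0.001]
contact_force: [-0.1, -0.6, 0.1]
opening: 0.0459
gripper_force: 0.0
time_s: 12.4
tcp_pos: [0.4714, 0.0664, 0.2816]
ee_rot: [-0.0, 0.645, 0.764, -0.0]
contact_force: [-0.9, 0.8, -0.6]
opening: 0.0825
gripper_force: 0.0
[-0.90829368  0.77481187 -0.60296794] [0.47137017 0.06644067 0.28163392] 0.08249721111873741
```

View pics/crop5.png

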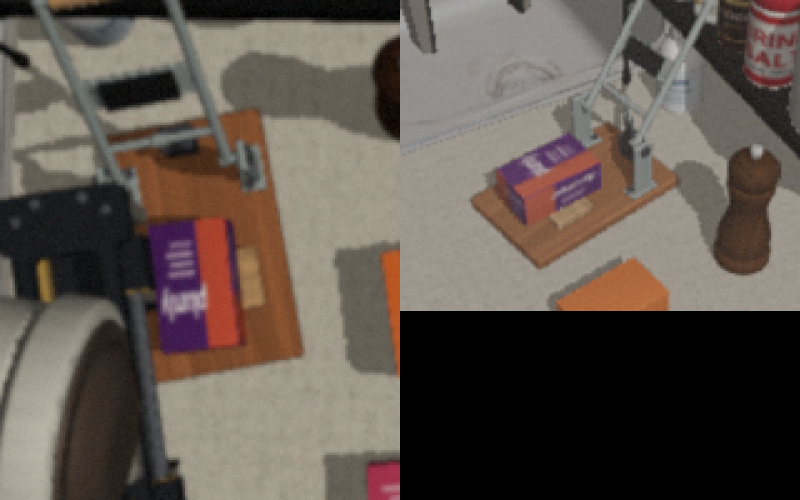

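The clamp arm is fully open, leaning back (rods at top crop (180,80)), and the carton lies on the bed at top crop (195,285). Measuring the carton again for the grasp.

Run:
```python
from h import *
np.set_printoptions(precision=3,suppress=True)
ca=np.array([at("top",(150+x/2.5,120+y/2.5),.065)[:2] for x,y in((150,222),(229,219),(244,345),(164,353))])
print(ca,ca.mean(0),[np.linalg.norm(ca[i]-ca[(i+1)%4]) for i in range(4)],np.degrees(np.arctan2(*(ca[0]+ca[1]-ca[2]-ca[3])[::-1])))
m=ca.mean(0); print(inv([*m,.13]),inv([*m,.042]))
```

```text
[[0.581 0.116]
 [0.584 0.06 ]
 [0.495 0.047]
 [0.488 0.103]] [0.537 0.081] [np.float64(0.05622883741676787), np.float64(0.08994301375739516), np.float64(0.05698499144169076), np.float64(0.09347358655155619)] 8.011909879457923
[0.03  0.563 1.264] [0.03  0.563 1.998]
```

```bash
python3 -m crank '[[[0.03,0.28,0,0,0,0.028],[0.03,0.563,0,0,0,0.056],[0.03,0.563,0,0,0,0.084],[0.03,0.563,0,0,0,0.112],[0.03,0.563,0,0,0,0.14],[0.03,0.563,0,0,0,0.168],[0.03,0.563,0,0,0,0.196],[0.03,0.563,0,0,0,0.22]]]' 0 25
python3 -m crank '[[[0,0,0.2,0,0,0.02],[0,0,0.5,0,0,0.034],[0,0,0.8,0,0,0.034],[0,0,1,0,0,0.034],[0,0,1,0,0,0.034],[0,0,1,0,0,0.034],[0,0,1,0,0,0.034],[0,0,1,0,0,0.034]]]'
python3 - <<'E'
from h import *
s=ctrl.get_state();q=s["ee_rot"];print(R.from_quat(np.r_[q[1:],q[0]]).as_matrix().round(3),s["joint_pos"])
print(inv([.537,.081,.042]))
E
```

```text
time_s: 13.5
tcp_pos: [0.5372, 0.0812, 0.2817]
ee_rot: [0.0, 0.985, 0.174, -0.0]
contact_force: [-0.1, 0.3, 0.4]
opening: 0.0921
gripper_force: 0.0
time_s: 14.5
tcp_pos: [0.5378, 0.0812, 0.1629]
ee_rot: [0.0, 0.997, 0.071, 0.001]
contact_force: [-0.1, -0.1, -0.3]
opening: 0.092
gripper_force: 0.0
[[ 0.99   0.142  0.002]
 [ 0.142 -0.99  -0.   ]
 [ 0.002  0.    -1.   ]] [-7.25043376e-02  1.33156393e-01  1.75296164e+00 -7.55255997e-07
  1.25358659e+00  1.35595553e+00]
[-8.38515197e-03 -2.33969009e-05  1.00715673e+00]
```

```bash
python3 -m crank '[[[0,0,0.25,0,0,0],[0,0,0.5,0,0,0],[0,0,0.7,0,0,0],[0,0,0.85,0,0,0],[0,0,0.95,0,0,0],[0,0,1,0,0,0],[0,0,1,0,0,0],[0,0,1,0,0,0]]]'
python3 -m crank '[[[0,0,0,0,0,0],[0,0,0,0,0,0],[0,0,0,0,0,0],[0,0,0,0,0,0],[0,0,0,0,0,0],[0,0,0,0,0,0],[0,0,0,0,0,0],[0,0,0,0,0,0]]]' 1 15
```

```text
time_s: 15.5
tcp_pos: [0.5378, 0.0812, 0.0426]
ee_rot: [0.0, 0.997, 0.071, 0.001]
contact_force: [0.0, -0.5, -0.1]
opening: 0.092
gripper_force: 0.0
time_s: 16.5
tcp_pos: [0.5371, 0.0813, 0.0418]
ee_rot: [-0.0, 0.997, 0.071, 0.0]
contact_force: [0.1, 1.3, 1.2]
opening: 0.0552
gripper_force: 15.0
```

Gripped at 55 mm, which matches the carton. Lift, then carry to the tray.

```bash
python3 -m crank '[[[0,0,-0.15,0,0,0],[0,0,-0.35,0,0,0],[0,0,-0.55,0,0,0],[0,0,-0.75,0,0,0],[0,0,-0.9,0,0,0],[0,0,-1,0,0,0],[0,0,-1,0,0,0],[0,0,-1,0,0,0]]]'
python3 -m crank '[[[-0.04,0.18,0,0,0,0],[-0.08,0.36,0,0,0,0],[-0.12,0.54,0,0,0,0],[-0.16,0.72,0,0,0,0],[-0.195,0.907,0,0,0,0],[-0.195,0.907,0,0,0,0],[-0.195,0.907,0,0,0,0],[-0.195,0.907,0,0,0,0]]]'
python3 -m crank '[[[-0.04,0.18,0,0,0,0],[-0.08,0.36,0,0,0,0],[-0.12,0.54,0,0,0,0],[-0.16,0.72,0,0,0,0],[-0.195,0.907,0,0,0,0],[-0.195,0.907,0,0,0,0],[-0.195,0.907,0,0,0,0],[-0.195,0.907,0,0,0,0]]]'
python3 -m crank '[[[-0.04,0.18,0,0,0,0.01],[-0.08,0.36,0,0,0,0.02],[-0.12,0.54,0,0,0,0.033],[-0.16,0.72,0,0,0,0.033],[-0.195,0.907,0,0,0,0.033],[-0.195,0.907,0,0,0,0.033],[-0.195,0.907,0,0,0,0.033],[-0.195,0.907,0,0,0,0.033]]]'
python3 - <<'E'
from h import *
s=ctrl.get_state();print(s["tcp_pos"],s["opening"],inv([.513,-.253,.025]))
t=ctrl.grab_frame("top")[100:340,150:470,::-1]; f=ctrl.grab_frame("scene")[130:410,200:440,::-1]
cv2.imwrite("pics/crop6.png",np.hstack([cv2.copyMakeBorder(cv2.resize(t,(400,300)),0,167,0,0,0),cv2.resize(f,(400,467))]))
E
```

```text
time_s: 17.5
tcp_pos: [0.5365, 0.0812, 0.1608]
ee_rot: [-0.0, 0.997, 0.071, -0.001]
contact_force: [-0.5, -0.1, -0.9]
opening: 0.055
gripper_force: 15.0
time_s: 18.5
tcp_pos: [0.5292, -0.029, 0.1615]
ee_rot: [-0.0, 0.997, 0.072, -0.0]
contact_force: [-0.2, -0.7, -0.4]
opening: 0.055
gripper_force: 15.0
time_s: 19.5
tcp_pos: [0.5217, -0.1398, 0.1617]
ee_rot: [-0.0, 0.997, 0.072, -0.0]
contact_force: [-0.4, -0.7, -0.2]
opening: 0.0552
gripper_force: 15.0
time_s: 20.5
tcp_pos: [0.514, -0.2512, 0.1617]
ee_rot: [-0.0, 0.999, -0.032, -0.0]
contact_force: [0.3, 0.2, -1.2]
opening: 0.0551
gripper_force: 15.0
[ 0.51398869 -0.25123247  0.16169254] 0.055089764909359636 [-0.00705051  0.0156569   1.13910014]
```

View pics/crop6.png

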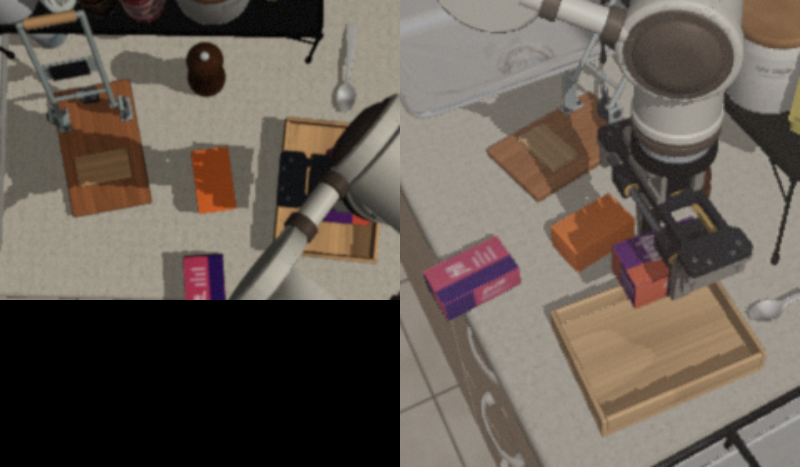

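The carton is held level above the tray's middle, with the clamp open at top crop (70,70) and its bed empty. Lowering.

```bash
python3 -m crank '[[[0,0,0.2,0,0,0],[0,0,0.4,0,0,0],[0,0,0.6,0,0,0],[0,0,0.8,0,0,0],[0,0,0.9,0,0,0],[0,0,1,0,0,0],[0,0,1,0,0,0],[0,0,1,0,0,0]]]'
python3 -m crank '[[[0,0,0.04,0,0,0],[0,0,0.08,0,0,0],[0,0,0.11,0,0,0],[0,0,0.13,0,0,0],[0,0,0.15,0,0,0],[0,0,0.15,0,0,0],[0,0,0.15,0,0,0],[0,0,0.15,0,0,0]]]'
```

```text
time_s: 21.6
tcp_pos: [0.5145, -0.2523, 0.0425]
ee_rot: [0.0, 0.999, -0.032, 0.001]
contact_force: [-0.4, 0.7, -1.0]
opening: 0.0551
gripper_force: 15.0
time_s: 22.6
tcp_pos: [0.5141, -0.2521, 0.0239]
ee_rot: [0.0, 0.999, -0.033, 0.0]
contact_force: [-0.3, -0.0, -0.1]
opening: 0.0547
gripper_force: 15.0
```

```bash
python3 -m crank '[[[0,0,0,0,0,0],[0,0,0,0,0,0],[0,0,0,0,0,0],[0,0,0,0,0,0],[0,0,0,0,0,0],[0,0,0,0,0,0],[0,0,0,0,0,0],[0,0,0,0,0,0]]]' 0.18
python3 -m crank '[[[0,0,-0.2,0,0,0],[0,0,-0.4,0,0,0],[0,0,-0.6,0,0,0],[0,0,-0.8,0,0,0],[0,0,-1,0,0,0],[0,0,-1,0,0,0],[0,0,-1,0,0,0],[0,0,-1,0,0,0]]]'
python3 -m crank '[[[-0.2,0,-0.3,0,0,0],[-0.5,0,-0.6,0,0,0],[-0.8,0,-0.6,0,0,0],[-1,0,-0.6,0,0,0],[-1,0,-0.6,0,0,0],[-1,0,-0.6,0,0,0],[-1,0,-0.6,0,0,0],[-1,0,-0.6,0,0,0]]]'
python3 - <<'E'
from h import *
t=ctrl.grab_frame("top")[100:340,150:470,::-1]; f=ctrl.grab_frame("scene")[130:410,200:440,::-1]
cv2.imwrite("pics/crop7.png",np.hstack([cv2.copyMakeBorder(cv2.resize(t,(400,300)),0,167,0,0,0),cv2.resize(f,(400,467))]))
E
```

```text
time_s: 23.6
tcp_pos: [0.514, -0.252, 0.0238]
ee_rot: [0.0, 0.999, -0.032, 0.0]
contact_force: [-0.1, 0.2, -0.1]
opening: 0.0756
gripper_force: 0.0
time_s: 24.6
tcp_pos: [0.5132, -0.2514, 0.1422]
ee_rot: [-0.001, 0.999, -0.033, -0.001]
contact_force: [0.8, 0.0, -0.2]
opening: 0.0757
gripper_force: 0.0
time_s: 25.6
tcp_pos: [0.3946, -0.2441, 0.2156]
ee_rot: [-0.0, 0.999, -0.032, -0.0]
contact_force: [-0.7, 0.8, 0.6]
opening: 0.0754
gripper_force: 0.0
```

View pics/crop7.png

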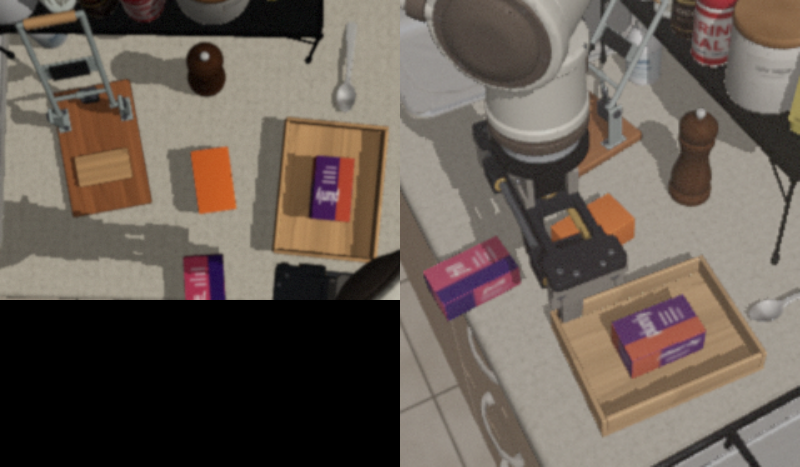

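The carton lies flat and right way up in the middle of the tray at top crop (332,188). The clamp is open and the bystanders are where they were. Handing in.

```bash
python3 -c "
from cell import ctrl
print(ctrl.finish_job())"
```

```text
the job is handed in; nothing more can be done
None
```

The job is handed in (no verdict was returned): the last picture, at about 26 s, shows the clamp open, the carton flat and right way up in the tray, and the bystanders in place; I mistyped one closing row, which dipped the gripper 38 mm so it gripped the bar higher on the fingers, with no visible effect on the carton.

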